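# Set out four measured workpieces on their outline pads

## Task

The four machined workpieces are to be laid out for the measuring machine: set each one upright on the black pad whose white outline has its shape (bushing on the circle, steel block on the square, blue link on the oblong, red hexagon on the hexagon), centred in the outline and turned to fit it. Put them down gently, do not drop them, and leave the spare lens and the small white bottle standing where they are.

Things in the scene. Friction and masses are not known exactly. Their poses are not given: they have to be found in the camera images.
- bushing: brass-coloured round bushing (short thick tube), outer diameter 44 mm, bore 24 mm, 40 mm high, standing upright. Origin: centre of its underside; z up along the bore. About 0.33 kg. Its turn does not matter. Loose on the bench; rigid.
- block: bare steel square block, 42 x 42 mm, 36 mm high, with a dark round spot (bore) on top. Origin: centre of its underside; x and y square to its sides, z up. About 0.45 kg, up to 0.65 kg. Loose on the bench; rigid.
- link: blue oblong link with half-round ends and two dark spots (bores) on top: 76 mm long along its x, 28 mm wide along its y, 34 mm high; the flat sides run 48 mm along x in the middle. Origin: centre of its underside; z up. About 0.16 kg. Loose on the bench; rigid.
- hexnut: red hexagonal piece, 44 mm across flats, 36 mm high, with a dark round spot on top. Origin: centre of its underside; a pair of flats faces its +x and -x, the others lie 60 degrees apart; each flat is 25 mm wide; z up. About 0.15 kg. Loose on the bench; rigid.
- pad_round: fixed black rubber pad, 104 x 70 x 3 mm (x, y, z), lying flat on the bench, with a thin white outline of a circle, 54 mm across printed at its centre. Origin: centre of the underside (outline centre; top face 3 mm above it). For the bushing.
- pad_square: fixed black rubber pad, 104 x 70 x 3 mm (x, y, z), lying flat on the bench, with a thin white outline of a square, 52 x 52 mm, its sides along the pad's x and y printed at its centre. Origin: centre of the underside (outline centre; top face 3 mm above it). For the steel block.
- pad_oblong: fixed black rubber pad, 104 x 70 x 3 mm (x, y, z), lying flat on the bench, with a thin white outline of a long shape with half-round ends, 86 x 38 mm, its length along the pad's x (the pad's long side) printed at its centre. Origin: centre of the underside (outline centre; top face 3 mm above it). For the blue link.
- pad_hex: fixed black rubber pad, 104 x 70 x 3 mm (x, y, z), lying flat on the bench, with a thin white outline of a hexagon, 54 mm across flats, with a pair of flats facing the pad's +x and -x printed at its centre. Origin: centre of the underside (outline centre; top face 3 mm above it). For the red hexagon.
- lens: spare objective lens standing on the bench, not to be disturbed: black cylinder 38 mm across and 30 mm high with a 30 mm thinner neck on top, 50 mm high in all, light metal band near the foot. Loose, 0.16 kg. Origin: centre of its underside, z up.
- bottle: small white plastic bottle with a blue cap, not to be disturbed: 36 mm across, 58 mm high, loose, 0.09 kg. Origin: centre of its underside, z up. (A black lens cap, 38 mm across and 11 mm high, also lies nearby and is unimportant.)

How it is judged:
By the outcome, as a careful person would: the job done as asked, in the order asked, and still so for the second after the job is handed in, with the robot touching nothing.
It also fails if it takes over 115 s, if anything falls off the work surface, if the arm or the gripper's body presses on something with over 40 N, if the wrist force passes 120 N, or if a joint passes its speed limit or range.

## Robot

A 7-joint arm with a two-finger parallel gripper is mounted at the origin on the work surface. World frame = base frame: x ahead of the robot, y to its left, z up, the work surface at z = 0. Lengths are in mm, angles in rad, forces in N, time in s.
With the tool pointing down it reaches from about 375 to 925 mm from the base axis. Payload 3.1 kg.
Tool frame: the origin (TCP) lies between the finger pads; the fingertips stand 8 mm ahead of it and the grasp point (between the pads) lies 11 mm behind it (env.tip_extent is the distance from the TCP to the fingertips, in mm); z points along the fingers, y is the line along which they close (so a half turn about z gives the same grasp; the last joint's range is limited). The gripper opens to 85 mm and grips with 20 to 120 N. Pads are 22 mm wide; open, the fingers measure 114 mm over their backs; the gripper's body (76 mm by 85 mm) begins 54 mm behind the grasp point. The pads swing forward as they close: fully open they stand 13 mm farther back than shut.
Start: joints at [1.036, 0.383, 0.044, 1.598, -0.018, 1.161, -0.05], TCP at [274.996, -588.965, 239.269] pointing down, gripper open.
Joint ranges: [-2.61, 2.61], [-0.41, 2.15], [-1.48, 1.57], [0, 2.5], [-1.57, 4.71], [0.05, 1.97], [-2.85, 2.85]. Speed limits (rad/s): [2.79, 2.79, 3.14, 3.14, 3.14, 3.14, 3.14].

## Interface

Orientations are given as a unit quaternion [x, y, z, w].
In Python, from workcell import env gives the robot as it stands.
- The arm moves only by the shell command python3 -m creep 'ROWS' [FORCE]. ROWS is JSON, a list that holds one entry, the list of rows, each a list of 7 numbers: the shift along the tool's x, y, z normalised to -1 to 1, where 1 is 0.05 m, then the turn, a rotation vector about the tool's x, y, z normalised to -1 to 1, where 1 is 90 degrees, then the opening, from -1 (shut) to 1 (fully open), so that 0 is half open. A call has 1 to 12 rows; each row shifts and turns the commanded pose from where the row before left it, along the tool's axes as they then stand; what a row does not reach is not made up. A row lasts 1/10 s, in which the tool goes at most 50 mm and 8.59 degrees, less where a joint would pass 70% of its speed; a pose out of reach is approached as far as the arm can. A call with a number of a shift or a turn outside -1 to 1 is refused whole. A call with a gripper value outside its range is refused whole. The fingers move at their own pace and stop on an object; FORCE is the grip in N (left out, the last holds). Time passes only in rows, so rows that do not move let the fingers close. It gives the time, the measured TCP pose, the force, the opening and the grip force at its end, in the units of the state.
- env.observe(): the state, without advancing time (a new reading comes with each control period).
- env.get_image(name): name is "side" or "top" or "wrist"; returns a dict with "color" (480x640x3 uint8, red, green, blue), "range_z" (480x640 float32, mm along the optical axis (not along the pixel's ray), 0 where there is no reading), "mtx" (3x3 intrinsics, pixels), "extrinsics" (4x4, takes a point from camera to world coordinates). Camera axes: x right, y down, z forward; pixel columns grow to the right and rows downward; lengths in mm; the calibration is good to about 2 mm. A picture is of the moment at which its call begins.
- env.hand_in(): hands the job in; it is judged then, once.
The state is a dict: "time_s": time; "joint_positions": joint angles; "qvel": joint speeds; "effort": joint torques, N m; "eef_pos": TCP position; "tool_rot": TCP orientation; "contact_force": force on the tool from outside, world axes, zero at the start; "moment": the same for the moment, N m; "finger_gap": finger opening in mm; "finger_force": force on a finger pad.
Only numpy, scipy, OpenCV 4.12 (cv2) and the standard library are available. Lean on these libraries where they do the work, as an engineer would, in place of code of your own. Each camera call takes 0.05 s, during which the arm holds its last target. There are 200 camera calls.

## Working session

There is one attempt and no reset: what is moved stays moved. The work goes in short steps, Python scripts to look and compute and a shell command to move; the robot and the scene stay as the last step left them, time stands still between calls to the robot, and variables do not carry over. Pictures are saved under pics/ and viewed, at most 15 in all, crops included, and the job is handed in when it is done.

```bash
mkdir -p pics; ls; python3 - <<'E'
from workcell import env
import cv2,numpy as np,pickle
print(env.observe())
d={}
for n in ("side","top","wrist"):
    im=env.get_image(n); d[n]=im
    cv2.imwrite(f"pics/{n}0.png",im["color"][...,::-1]); print(n,im["mtx"].tolist(),im["extrinsics"].round(3).tolist())
pickle.dump(d,open("d0.pkl","wb"))
E
```

```text
pics
{'time_s': 0.0, 'joint_positions': array([ 1.03623123,  0.38381926,  0.04382187,  1.59958983, -0.01788512,
        1.16119504, -0.04990931]), 'qvel': array([-0.00034125, -0.00137038,  0.00010847,  0.00090604, -0.00066167,
       -0.00049008,  0.00201236]), 'effort': array([ 6.65490861e-04, -4.33457351e+01,  1.02472778e+00, -2.49513674e+01,
        1.05715854e-02,  1.14671010e-02,  7.42767043e-06]), 'eef_pos': array([ 274.56309406, -588.14219177,  237.8897719 ]), 'tool_rot': array([ 9.76238848e-01,  2.16693323e-01, -3.56094059e-04, -1.26031148e-03]), 'contact_force': array([-0.63500055,  0.11447392,  0.55504294]), 'moment': array([-0.02634372,  0.01857323, -0.00433226]), 'finger_force': 0.0, 'finger_gap': 85.55868729510544}
side [[534.6181924559828, 0.0, 320.75139438096784], [0.0, 534.6181924559828, 235.16588204307197], [0.0, 0.0, 1.0]] [[-0.966, -0.192, 0.17, 332.678], [-0.256, 0.691, -0.676, 782.955], [0.013, -0.697, -0.717, 873.148], [0.0, 0.0, 0.0, 1.0]]
top [[485.4945519509043, 0.0, 321.88702734942757], [0.0, 485.4945519509043, 243.1762412593574], [0.0, 0.0, 1.0]] [[0.028, -0.997, 0.075, 451.747], [-0.999, -0.03, -0.02, 7.39], [0.022, -0.074, -0.997, 1106.582], [0.0, 0.0, 0.0, 1.0]]
wrist [[404.1886471201803, 0.0, 325.8652096428301], [0.0, 404.1886471201803, 241.34532814286325], [0.0, 0.0, 1.0]] [[0.424, -0.856, -0.295, 350.083], [-0.905, -0.402, -0.136, -552.726], [-0.002, 0.325, -0.946, 372.87], [0.0, 0.0, 0.0, 1.0]]
```

View pics/top0.png

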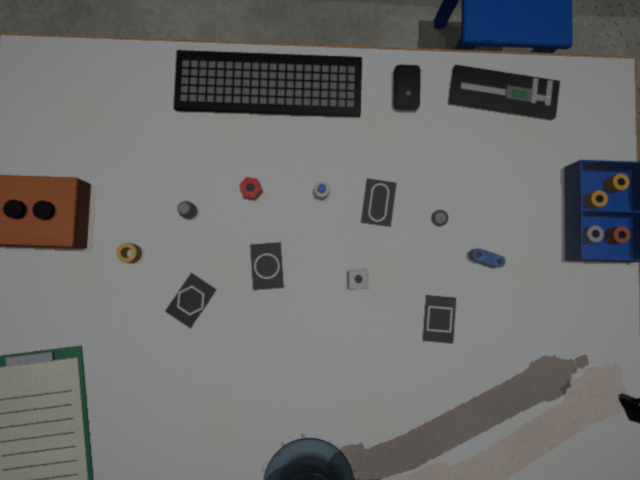

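The top view shows bushing (128,253), hexnut (250,188), block (358,279), link (486,258); pads: hex (190,300), round (267,266), oblong (378,202), square (439,319); bottle (321,190), and the lens/cap at (187,209) and (440,217).

```bash
cat > h.py <<'E'
from workcell import env
import cv2,numpy as np,pickle
from scipy.spatial.transform import Rotation as Ro
def toworld(im,uv,h):
    "pixels -> world points on plane z=h"
    uv=np.atleast_2d(np.asarray(uv,float)); K=im["mtx"]; E=im["extrinsics"]
    r=np.c_[(uv[:,0]-K[0,2])/K[0,0],(uv[:,1]-K[1,2])/K[1,1],np.ones(len(uv))]@E[:3,:3].T
    return (E[:3,3]+r*((h-E[2,3])/r[:,2])[:,None])[:,:2]
def topix(im,p):
    K=im["mtx"];E=im["extrinsics"];c=(np.atleast_2d(p)-E[:3,3])@E[:3,:3]
    return np.c_[c[:,0]/c[:,2]*K[0,0]+K[0,2],c[:,1]/c[:,2]*K[1,1]+K[1,2]]
def cloud(im):
    K=im["mtx"];E=im["extrinsics"];z=im["range_z"].astype(float);v,u=np.indices(z.shape)
    return np.dstack([(u-K[0,2])/K[0,0]*z,(v-K[1,2])/K[1,1]*z,z])@E[:3,:3].T+E[:3,3]
def go(x,y,z,yaw,o=None):
    "tool-axes shift (units of 50mm) and turn (units of 90deg) to target; yaw of tool y axis(closing line), deg, mod 180"
    o=o or env.observe();R=Ro.from_quat(o["tool_rot"]).as_matrix();p=o["eef_pos"]
    d=R.T@(np.array([x,y,z])-p)
    cur=np.degrees(np.arctan2(R[1,1],R[0,1]));dy=(yaw-cur+90)%180-90
    tx=np.array([np.sin(np.radians(cur+dy)),-np.cos(np.radians(cur+dy)),0]);ty=np.array([np.cos(np.radians(cur+dy)),np.sin(np.radians(cur+dy)),0])
    T=np.c_[-tx if 0 else tx,ty,np.cross(tx,ty)]
    if T[2,2]>0: T[:,0]*=-1;T[:,2]*=-1
    rv=Ro.from_matrix(R.T@T).as_rotvec(degrees=True)
    print("pos",p.round(1),"cur yaw",round(cur,1),"turn",round(dy,1),"q7",o["joint_positions"][6].round(2),"shift/50",(d/50).round(3),"rotvec/90",(rv/90).round(3),"F",o["contact_force"].round(1),"gap",round(o["finger_gap"],1),"t",round(o["time_s"],2))
    return d,rv
E
python3 - <<'E'
from h import *
d=pickle.load(open("d0.pkl","rb"));im=d["top"];P=cloud(im)
bench=P[...,2][220:240,300:340];print("bench z",np.median(bench))
m=((P[...,2]>7)&(P[...,2]<80)).astype(np.uint8);m[:150]=0;m[345:]=0;m[:,:100]=0;m[:,540:]=0
n,l,s,c=cv2.connectedComponentsWithStats(m)
H={"bushing":(128,253,40),"block":(358,279,36),"link":(486,258,34),"hex":(250,188,36),"bottle":(321,190,58),"a":(187,209,50),"b":(440,217,11)}
for i in range(1,n):
    if s[i,4]<40: continue
    z=P[...,2][l==i];Q=P[l==i];zt=np.percentile(z,90);T=Q[z>zt-6]
    print(c[i].round(1),s[i,4],"ztop",zt.round(1),"ctr",((T[:,:2].max(0)+T[:,:2].min(0))/2).round(1),T[:,:2].mean(0).round(1),cv2.minAreaRect(T[:,:2].astype(np.float32)))
g=cv2.cvtColor(im["color"],cv2.COLOR_RGB2GRAY)
for nm,(u,v) in dict(round=(267,266),square=(439,319),oblong=(378,202),hex=(190,300)).items():
    k=np.zeros_like(g);k[v-30:v+30,u-30:u+30]=1
    dm=((g<70)&(k>0)).astype(np.uint8);dm=cv2.morphologyEx(dm,cv2.MORPH_CLOSE,np.ones((7,7)))
    cs,_=cv2.findContours(dm,0,cv2.CHAIN_APPROX_NONE);cc=max(cs,key=cv2.contourArea)
    w=toworld(im,cc[:,0],3).astype(np.float32);r=cv2.minAreaRect(w);b=cv2.boxPoints(r)
    e=[b[1]-b[0],b[2]-b[1]];L=max(e,key=np.linalg.norm)
    print(nm,np.round(r[0],1),np.round(r[1],1),"long axis",np.degrees(np.arctan2(L[1],L[0])).round(1))
cv2.imwrite("pics/crop0.png",cv2.resize(im["color"][150:350,100:520,::-1],None,fx=1.9,fy=1.9,interpolation=cv2.INTER_CUBIC))
E
```

```text
bench z -0.7506232680916582
[249.9 188.2] 386 ztop 38.1 ctr [651.4 150.6] [651.8 150.8] ((651.4343872070312, 150.58253479003906), (49.48465347290039, 43.37546157836914), 20.20940399169922)
[320.8 190.7] 220 ztop 57.6 ctr [652.   -8.2] [652.   -8.4] ((652.03125, -8.567670822143555), (16.31562042236328, 16.454702377319336), 25.691768646240234)
[186.3 209.9] 274 ztop 51.5 ctr [598.9 291.1] [598.7 291.1] ((598.7421875, 290.7873840332031), (27.3085880279541, 28.021629333496094), 6.603091239929199)
[439.4 217.7] 198 ztop 13.6 ctr [ 600.5 -281.8] [ 600.4 -281.3] ((600.8982543945312, -281.5577087402344), (35.24854278564453, 35.33844757080078), 3.461904764175415)
[127.9 252.7] 372 ztop 41.3 ctr [498.7 413.4] [498.4 414. ] ((498.7781982421875, 413.4867248535156), (41.63294982910156, 43.150997161865234), 1.8953514099121094)
[486.4 258. ] 468 ztop 35.9 ctr [ 510.3 -384.6] [ 510.4 -385.1] ((510.3343505859375, -385.23193359375), (76.98026275634766, 28.17064666748047), 72.58000183105469)
[357.1 278.9] 377 ztop 37.8 ctr [456.4 -94.7] [455.6 -94.5] ((456.16326904296875, -94.72781372070312), (41.856964111328125, 42.0211181640625), 2.2519123554229736)
round [479.7 109.5] [102.   67.9] long axis 5.6
square [ 371.1 -284.5] [ 68.  101.5] long axis -3.6
oblong [ 633.  -141.7] [ 67.6 102. ] long axis -6.5
hex [397.8 276.9] [ 67.8 101.9] long axis -31.8
```

View pics/wrist0.png

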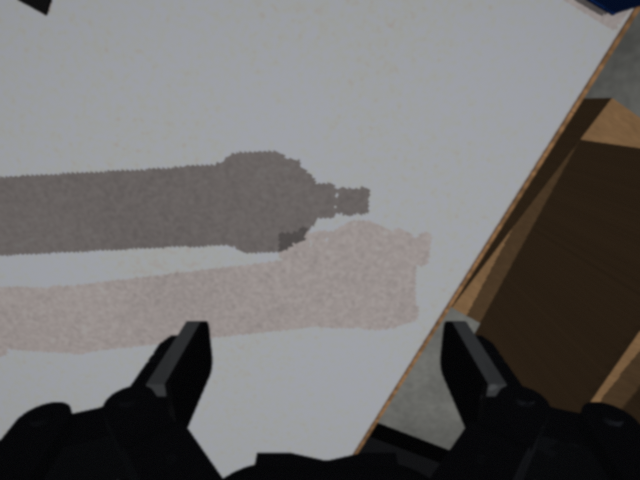

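Top camera gives clear poses. The wrist view shows the camera looks ahead along tool +x, with fingers at rows 320–400. I'll swing along an arc toward the bushing.

```bash
A='x'; python3 -m creep '[[[0.916,-0.032,0,0,0,-0.045,1],[0.916,-0.032,0,0,0,-0.045,1],[0.916,-0.032,0,0,0,-0.045,1],[0.916,-0.032,0,0,0,-0.045,1],[0.916,-0.032,0,0,0,-0.045,1],[0.916,-0.032,0,0,0,-0.045,1],[0.916,-0.032,0,0,0,-0.045,1],[0.916,-0.032,0,0,0,-0.045,1],[0.916,-0.032,0,0,0,-0.045,1],[0.916,-0.032,0,0,0,-0.045,1],[0.916,-0.032,0,0,0,-0.045,1],[0.916,-0.032,0,0,0,-0.045,1]]]' 40
sed -i 's/dy=(yaw-cur+90)%180-90/dy=(yaw-cur+180)%360-180/' h.py
python3 -c "
from h import *
go(498.7,413.5,130,40)"
```

```text
time_s: 1.35
eef_pos: [623.5, -182.7, 238.8]
tool_rot: [0.8, 0.6, -0.0, -0.0]
contact_force: [1.0, -0.6, -0.3]
finger_gap: 85.5
finger_force: 0.0
pos [ 623.5 -182.7  238.8] cur yaw -16.2 turn 56.2 q7 -0.16 shift/50 [10.752 -5.726  2.179] rotvec/90 [-0.    -0.    -0.625] F [ 1.  -0.6 -0.3] gap 85.5 t 1.35
```

```bash
python3 -m creep '[[[0.916,-0.032,0,0,0,-0.045,1],[0.916,-0.032,0,0,0,-0.045,1],[0.916,-0.032,0,0,0,-0.045,1],[0.916,-0.032,0.1,0,0,-0.045,1],[0.916,-0.032,0.1,0,0,-0.045,1],[0.916,-0.032,0.1,0,0,-0.045,1],[0.916,-0.032,0.2,0,0,-0.045,1],[0.916,-0.032,0.2,0,0,-0.045,1],[0.916,-0.032,0.2,0,0,-0.045,1],[0.916,-0.032,0.3,0,0,-0.045,1],[0.916,-0.032,0.3,0,0,-0.045,1],[0.916,-0.032,0.3,0,0,-0.045,1]]]'
python3 -c "
from h import *
go(498.7,413.5,130,40)"
```

```text
time_s: 2.55
eef_pos: [549.0, 345.6, 148.5]
tool_rot: [0.482, 0.876, 0.0, 0.0]
contact_force: [0.3, 1.4, -0.5]
finger_gap: 85.4
finger_force: 0.0
pos [549.  345.6 148.5] cur yaw 32.4 turn 7.6 q7 -0.31 shift/50 [ 1.686 -0.123  0.369] rotvec/90 [ 0.     0.    -0.085] F [ 0.3  1.4 -0.5] gap 85.4 t 2.55
```

```bash
python3 -m creep '[[[0.86,-0.06,0.2,0,0,-0.04,1],[0.82,-0.1,0.2,0,0,-0.04,1],[0,0,0,0,0,0,1],[0,0,0,0,0,0,1],[0,0,0,0,0,0,1]]]'
python3 - <<'E'
from h import *
go(498.7,413.5,130,40)
im=env.get_image("wrist");pickle.dump(im,open("w1.pkl","wb"));cv2.imwrite("pics/w1.png",im["color"][...,::-1])
P=cloud(im);m=((P[...,2]>34)&(P[...,2]<46)).astype(np.uint8);m[330:]=0
cs,_=cv2.findContours(m,0,cv2.CHAIN_APPROX_NONE);c=max(cs,key=cv2.contourArea)
w=toworld(im,c[:,0],40).astype(np.float32);print(cv2.minEnclosingCircle(w),cv2.fitEllipse(w),cv2.contourArea(c))
E
```

```text
time_s: 3.05
eef_pos: [497.6, 407.8, 129.1]
tool_rot: [0.428, 0.904, -0.0, 0.001]
contact_force: [0.7, -0.6, 0.2]
finger_gap: 85.1
finger_force: 0.0
pos [497.6 407.8 129.1] cur yaw 39.3 turn 0.7 q7 -0.34 shift/50 [ 0.074  0.089 -0.018] rotvec/90 [-0.     0.001 -0.008] F [ 0.7 -0.6  0.2] gap 85.1 t 3.05
((496.0491027832031, 414.5984191894531), 22.384838104248047) ((496.3207092285156, 414.69830322265625), (42.57441329956055, 43.894588470458984), 43.611427307128906) 4025.5
```

View pics/w1.png

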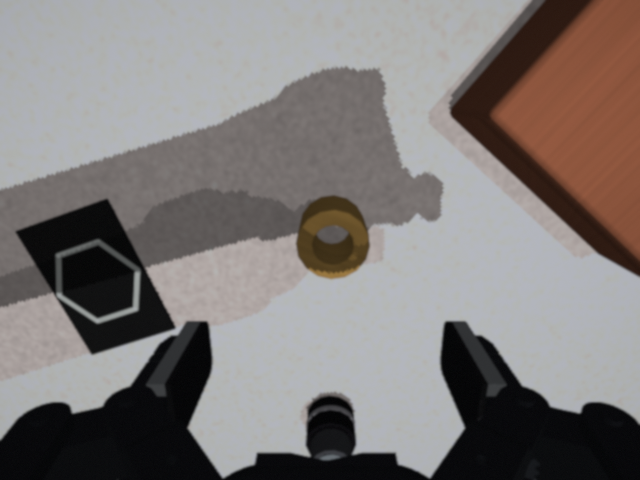

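The wrist view shows the bushing at (333,238), close to centred between the fingers (midline ≈326), with hex pad at (97,282) and the lens at (330,425), clear of the path. Descend and grip.

```bash
python3 -m creep '[[[0.1,0.08,0.4,0,0,0,1],[0,0,0.5,0,0,0,1],[0,0,0.5,0,0,0,1],[0,0,0.5,0,0,0,1],[0,0,0.25,0,0,0,1],[0,0,0.13,0,0,0,1],[0,0,0,0,0,0,1],[0,0,0,0,0,0,1],[0,0,0,0,0,0,-1],[0,0,0,0,0,0,-1],[0,0,0,0,0,0,-1],[0,0,0,0,0,0,-1]]]' 50
python3 - <<'E'
from h import *
go(497.5,414,15,39.3)
E
python3 -m creep '[[[0,0,0,0,0,0,-1],[0,0,0,0,0,0,-1],[0,0,0,0,0,0,-1],[0,0,0,0,0,0,-1]]]' 50
python3 - <<'E'
from h import *
go(479.7,109.5,140,39.3)
E
```

```text
time_s: 4.3
eef_pos: [496.4, 416.4, 16.4]
tool_rot: [0.427, 0.904, 0.001, 0.0]
contact_force: [-1.2, 0.1, 3.7]
finger_gap: 42.2
finger_force: 51.4
pos [496.4 416.4  16.4] cur yaw 39.4 turn -0.1 q7 -0.42 shift/50 [-0.051 -0.012  0.028] rotvec/90 [0.001 0.    0.001] F [-1.2  0.1  3.7] gap 42.2 t 4.3
time_s: 4.7
eef_pos: [496.4, 416.4, 16.4]
tool_rot: [0.427, 0.904, 0.0, 0.0]
contact_force: [-1.5, -0.6, 6.5]
finger_gap: 43.0
finger_force: 51.5
pos [496.4 416.4  16.4] cur yaw 39.4 turn -0.1 q7 -0.42 shift/50 [-4.529 -4.153 -2.475] rotvec/90 [0.001 0.    0.001] F [-1.5 -0.6  6.5] gap 43.0 t 4.7
```

```bash
python3 -m creep '[[[0,0,-0.2,0,0,0,-1],[0,0,-0.5,0,0,0,-1],[0,0,-0.7,0,0,0,-1],[-0.5,-0.46,-0.5,0,0,0,-1],[-0.6,-0.56,0,0,0,0,-1],[-0.6,-0.56,0,0,0,0,-1],[-0.6,-0.56,0,0,0,0,-1],[-0.6,-0.56,0,0,0,0,-1],[-0.6,-0.56,0,0,0,0,-1],[-0.6,-0.56,0,0,0,0,-1],[-0.38,-0.34,0,0,0,0,-1],[0,0,0,0,0,0,-1]]]' 50
python3 -m creep '[[[0,0,0,0,0,0,-1],[0,0,0,0,0,0,-1]]]' 50
python3 - <<'E'
from h import *
go(477.9,111.7,20.5,39.4)
im=env.get_image("wrist");pickle.dump(im,open("w2.pkl","wb"));cv2.imwrite("pics/w2.png",im["color"][...,::-1])
im=env.get_image("top");pickle.dump(im,open("t2.pkl","wb"))
E
```

```text
time_s: 5.9
eef_pos: [476.4, 104.2, 109.2]
tool_rot: [0.431, 0.902, -0.003, -0.0]
contact_force: [-0.3, 0.2, -2.9]
finger_gap: 42.7
finger_force: 51.5
time_s: 6.1
eef_pos: [477.4, 112.3, 110.4]
tool_rot: [0.426, 0.905, 0.001, -0.0]
contact_force: [-0.4, -0.2, -2.2]
finger_gap: 42.7
finger_force: 51.5
pos [477.4 112.3 110.4] cur yaw 39.5 turn -0.1 q7 0.16 shift/50 [-1.600e-02 -1.000e-03  1.799e+00] rotvec/90 [ 0.001 -0.     0.002] F [-0.4 -0.2 -2.2] gap 42.7 t 6.1
```

View pics/w2.png

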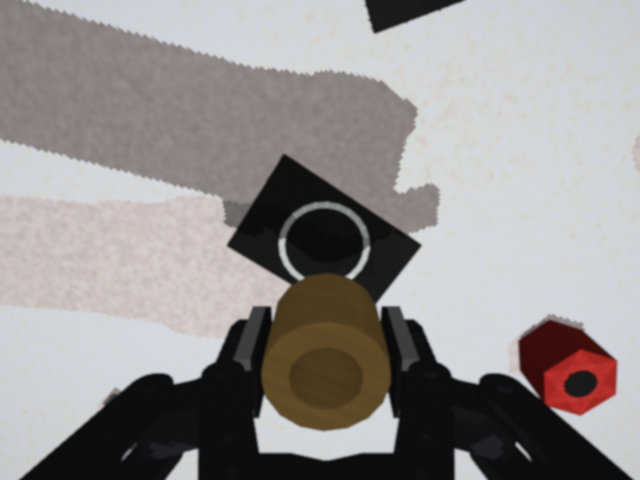

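The bushing is held at (327,375); the circle, centred at about (325,243), is in line with it. Check the offset along the other axis numerically.

```bash
python3 - <<'E'
from h import *
im=pickle.load(open("w2.pkl","rb"));c=im["color"];g=cv2.cvtColor(c,cv2.COLOR_RGB2GRAY)
m=((g>110)).astype(np.uint8);m[:195]=0;m[285:]=0;m[:,:272]=0;m[:,378:]=0
n,l,s,_=cv2.connectedComponentsWithStats(m)
i=min(range(1,n),key=lambda k:abs(s[k,0]-278)+abs(s[k,2]-92));print(s[i])
v,u=np.nonzero(l==i);w=toworld(im,np.c_[u,v],3).astype(np.float32);e=cv2.fitEllipse(w);print("circle",e)
d=im["range_z"];P=cloud(im)
T=(P[...,2]>129)&(P[...,2]<140);T[:, :262]=0;T[:,395:]=0;T[:300]=0;T[440:]=0
v,u=np.nonzero(T);print(len(u),u.min(),u.max(),v.min(),v.max(),"z",np.median(P[T][:,2]))
cs,_=cv2.findContours(T.astype(np.uint8),0,1);cc=max(cs,key=cv2.contourArea)
z=np.median(P[T][:,2]);w=toworld(im,cc[:,0],z).astype(np.float32);print("top",cv2.minEnclosingCircle(w),cv2.fitEllipse(w))
# top camera held bushing
t=pickle.load(open("t2.pkl","rb"));P=cloud(t)
E
```

```text
[293 202  75  36 451]
circle ((477.3703308105469, 110.48584747314453), (53.049232482910156, 53.73513412475586), 102.97763061523438)
9566 262 394 312 430 z 134.04900176648954
top ((478.69439697265625, 112.81172943115234), 25.184104919433594) ((477.99078369140625, 112.26545715332031), (45.03056716918945, 45.37376403808594), 170.06204223632812)
```

```bash
python3 -m creep '[[[-0.02,-0.02,0.4,0,0,0,-1],[0,0,0.5,0,0,0,-1],[0,0,0.4,0,0,0,-1],[0,0,0.25,0,0,0,-1],[0,0,0.15,0,0,0,-1],[0,0,0.05,0,0,0,-1],[0,0,0.03,0,0,0,-1],[0,0,0.02,0,0,0,-1],[0,0,0,0,0,0,-1],[0,0,0,0,0,0,-1]]]' 50
```

```text
time_s: 7.2
eef_pos: [477.9, 109.3, 20.8]
tool_rot: [0.427, 0.904, 0.0, 0.0]
contact_force: [0.0, 1.3, -2.7]
finger_gap: 42.1
finger_force: 51.5
```

```bash
python3 -m creep '[[[0.03,0.015,0,0,0,0,-1],[0,0,0.015,0,0,0,-1],[0,0,0.015,0,0,0,-1],[0,0,0,0,0,0,-1],[0,0,0,0,0,0,-1]]]' 50
```

```text
time_s: 7.7
eef_pos: [477.2, 111.1, 19.3]
tool_rot: [0.427, 0.904, -0.0, 0.0]
contact_force: [-0.8, -0.4, 6.3]
finger_gap: 42.5
finger_force: 52.1
```

```bash
python3 -m creep '[[[0,0,0,0,0,0,0.2],[0,0,0,0,0,0,0.5],[0,0,0,0,0,0,1],[0,0,0,0,0,0,1],[0,0,0,0,0,0,1],[0,0,-0.3,0,0,0,1],[0,0,-0.6,0,0,0,1],[0,0,-0.8,0,0,0,1],[0,0,-0.5,0,0,0,1],[0,0,0,0,0,0,1],[0,0,0,0,0,0,1]]]' 50
python3 - <<'E'
from h import *
im=env.get_image("wrist");pickle.dump(im,open("w3.pkl","wb"));cv2.imwrite("pics/w3.png",im["color"][...,::-1])
o=env.observe();go(456.3,-94.7,120,2.25,o)
P=cloud(im);m=((P[...,2]>37)&(P[...,2]<49)).astype(np.uint8);m[:,:220]=0;m[:,430:]=0;m[350:]=0
cs,_=cv2.findContours(m,0,1);c=max(cs,key=cv2.contourArea);w=toworld(im,c[:,0],43).astype(np.float32);print(cv2.fitEllipse(w))
g=cv2.cvtColor(im["color"],cv2.COLOR_RGB2GRAY);cv2.imwrite("pics/w3c.png",cv2.resize(im["color"][150:330,220:440,::-1],None,fx=3,fy=3))
E
```

```text
time_s: 8.8
eef_pos: [477.7, 110.9, 130.1]
tool_rot: [0.427, 0.904, 0.0, 0.001]
contact_force: [-0.2, -0.4, -0.3]
finger_gap: 85.4
finger_force: 0.0
pos [476.7 110.6 128.9] cur yaw 39.4 turn -37.2 q7 0.18 shift/50 [-2.913 -2.923  0.18 ] rotvec/90 [-0.     0.     0.413] F [ 0.2 -0.  -0.2] gap 85.7 t 8.85
((477.5813903808594, 110.06330108642578), (42.58896255493164, 44.07881164550781), 39.224666595458984)
```

View pics/w3c.png

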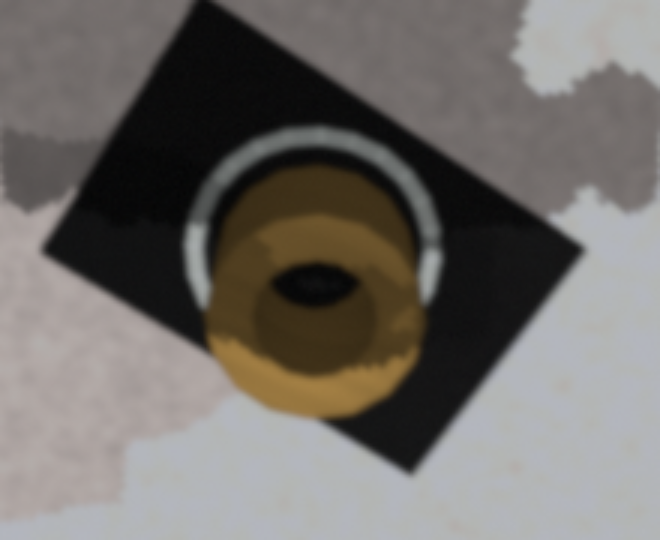

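The bushing sits concentrically in its circle (clear ring all round, offset about 0.5 mm). On to the block.

```bash
python3 -m creep '[[[-0.48,-0.49,0,0,0,0,1],[-0.48,-0.49,0,0,0,0,1],[-0.48,-0.49,0,0,0,0,1],[-0.48,-0.49,0,0,0,0,1],[-0.48,-0.49,0,0,0,0,1],[-0.48,-0.49,0,0,0,0,1],[0,0,0,0,0,0.083,1],[0,0,0,0,0,0.083,1],[0,0,0,0,0,0.083,1],[0,0,0,0,0,0.083,1],[0,0,0,0,0,0.083,1],[0,0,0,0,0,0,1]]]' 70
python3 -m creep '[[[0,0,0,0,0,0,1],[0,0,0,0,0,0,1]]]' 70
python3 - <<'E'
from h import *
im=env.get_image("wrist");pickle.dump(im,open("w4.pkl","wb"));cv2.imwrite("pics/w4.png",im["color"][...,::-1])
P=cloud(im);m=((P[...,2]>31)&(P[...,2]<42)).astype(np.uint8);m[:,:220]=0;m[:,430:]=0;m[350:]=0
cs,_=cv2.findContours(m,0,1);c=max(cs,key=cv2.contourArea);w=toworld(im,c[:,0],36).astype(np.float32);r=cv2.minAreaRect(w);print(r)
go(r[0][0],r[0][1],14,r[2] if r[2]<45 else r[2]-90)
E
```

```text
time_s: 10.05
eef_pos: [453.5, -93.4, 127.3]
tool_rot: [0.694, 0.72, -0.001, -0.002]
contact_force: [0.4, -0.3, 0.4]
finger_gap: 85.3
finger_force: 0.0
time_s: 10.25
eef_pos: [454.4, -93.5, 128.2]
tool_rot: [0.693, 0.72, -0.0, -0.001]
contact_force: [0.3, -0.4, -0.0]
finger_gap: 85.7
finger_force: 0.0
((453.4106750488281, -94.57952880859375), (41.74140930175781, 43.30956268310547), 5.114292144775391)
pos [454.6 -93.6 128.4] cur yaw 2.2 turn 2.9 q7 0.05 shift/50 [-0.02  -0.023  2.287] rotvec/90 [-0.001 -0.    -0.033] F [0.3 0.4 0.5] gap 85.8 t 10.3
```

View pics/w4.png

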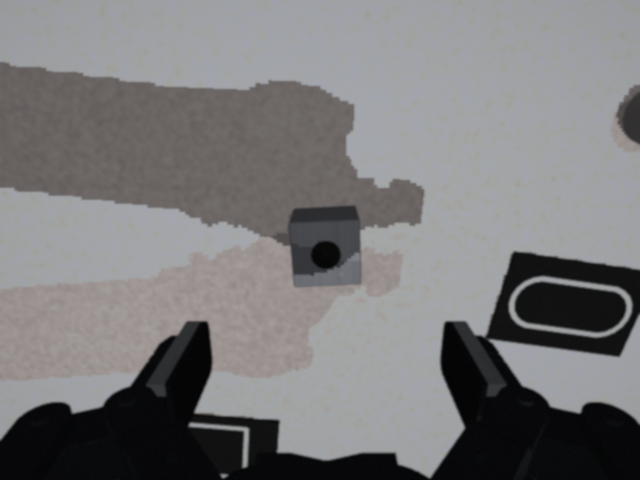

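Block at (326,250), tilted about 3° with respect to the gripper; well centred. Descend and grip.

```bash
python3 -m creep '[[[-0.02,-0.02,0.4,0,0,-0.028,1],[0,0,0.5,0,0,0,1],[0,0,0.5,0,0,0,1],[0,0,0.5,0,0,0,1],[0,0,0.25,0,0,0,1],[0,0,0.12,0,0,0,1],[0,0,0,0,0,0,1],[0,0,0,0,0,0,-1],[0,0,0,0,0,0,-1],[0,0,0,0,0,0,-1],[0,0,0,0,0,0,-1],[0,0,0,0,0,0,-1]]]' 70
python3 -m creep '[[[0,0,0,0,0,0,-1],[0,0,0,0,0,0,-1],[0,0,0,0,0,0,-1]]]' 70
python3 - <<'E'
from h import *
go(371.1-2.4,-284.5+1,110,-3.6)
E
```

```text
time_s: 11.5
eef_pos: [454.8, -95.0, 16.4]
tool_rot: [0.678, 0.735, 0.0, 0.001]
contact_force: [-0.4, -0.3, 6.9]
finger_gap: 41.0
finger_force: 73.5
time_s: 11.8
eef_pos: [454.9, -95.0, 16.4]
tool_rot: [0.678, 0.735, 0.0, 0.001]
contact_force: [-1.5, -0.1, 5.5]
finger_gap: 40.8
finger_force: 73.5
pos [454.9 -95.   16.4] cur yaw 4.6 turn -8.2 q7 -0.04 shift/50 [-3.622 -2.018 -1.87 ] rotvec/90 [0.001 0.001 0.091] F [-1.5 -0.1  5.5] gap 40.8 t 11.8
```

```bash
python3 -m creep '[[[0,0,-0.2,0,0,0,-1],[0,0,-0.5,0,0,0,-1],[0,0,-0.7,0,0,0,-1],[-0.5,-0.28,-0.45,0,0,0,-1],[-0.6,-0.34,0,0,0,0,-1],[-0.6,-0.34,0,0,0,0,-1],[-0.6,-0.34,0,0,0,0,-1],[-0.6,-0.34,0,0,0,0,-1],[-0.52,-0.28,0,0,0,0,-1],[-0.2,-0.1,0,0,0,0.045,-1],[0,0,0,0,0,0.046,-1],[0,0,0,0,0,0,-1]]]' 70
python3 -m creep '[[[0,0,0,0,0,0,-1],[0,0,0,0,0,0,-1]]]' 70
cat > pad.py <<'E'
from h import *
import sys
# wrist look: pad rectangle (from dark pixels) and held-object top region
n=sys.argv[1];hz=float(sys.argv[2]) # expected held top height
im=env.get_image("wrist");pickle.dump(im,open(n+".pkl","wb"));cv2.imwrite(f"pics/{n}.png",im["color"][...,::-1])
P=cloud(im);T=((P[...,2]>hz-5)&(P[...,2]<hz+5)).astype(np.uint8)
T[:290]=0
T=cv2.morphologyEx(T,cv2.MORPH_OPEN,np.ones((5,5)))
k,l,s,c=cv2.connectedComponentsWithStats(T);i=1+np.argmax(s[1:,4]);print("held px",s[i])
z=np.median(P[...,2][l==i]);v,u=np.nonzero(l==i);w=toworld(im,np.c_[u,v],z).astype(np.float32);print("held z",z,cv2.minAreaRect(w),w.mean(0))
E
python3 pad.py w5 130
python3 -c "
from h import *
go(368.7,-283.5,20,-3.6)"
```

```text
time_s: 13.0
eef_pos: [366.1, -282.8, 106.9]
tool_rot: [0.729, 0.684, -0.0, -0.001]
contact_force: [0.1, 0.5, -5.8]
finger_gap: 40.7
finger_force: 72.5
time_s: 13.2
eef_pos: [367.7, -282.2, 107.5]
tool_rot: [0.728, 0.685, 0.0, -0.001]
contact_force: [0.4, 0.1, -5.6]
finger_gap: 41.2
finger_force: 72.5
held px [  220   310   212   107 14468]
held z 127.3790468299333 ((367.0579528808594, -281.8565368652344), (42.01863098144531, 70.50870513916016), 86.67646789550781) [ 367.0513  -280.52847]
pos [ 367.8 -282.4  107.6] cur yaw -3.5 turn -0.1 q7 0.42 shift/50 [-0.022  0.02   1.751] rotvec/90 [-0.    -0.     0.001] F [ 0.1 -0.  -6.1] gap 40.4 t 13.25
```

View pics/w5.png

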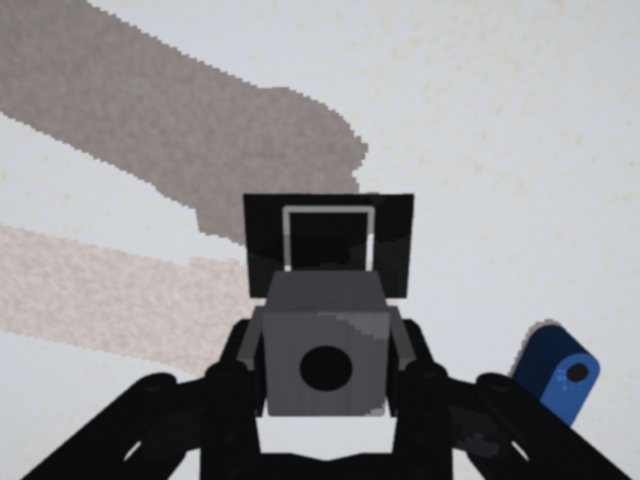

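Outline left/right at u 286/373 and pad corners (244,195),(414,195),(408,298),(249,298); held block top (264,310)–(388,415). Convert.

```bash
python3 - <<'E'
from h import *
im=pickle.load(open("w5.pkl","rb"));g=cv2.cvtColor(im["color"],cv2.COLOR_RGB2GRAY)
w=toworld(im,[(244,195),(414,195),(408,298),(249,298)],3);print(w.round(1),w.mean(0).round(1))
b=toworld(im,[(264,310),(388,310),(387,415),(267,415)],127.4);print(b.round(1),b.mean(0).round(1))
m=((g<60)).astype(np.uint8);m[:185]=0;m[302:]=0;m[:,:235]=0;m[:,425:]=0
m=cv2.morphologyEx(m,cv2.MORPH_CLOSE,np.ones((15,15)));cs,_=cv2.findContours(m,0,1);c=max(cs,key=cv2.contourArea)
print(cv2.minAreaRect(toworld(im,c[:,0],3).astype(np.float32)))
o=toworld(im,[(286,209),(373,209)],3);print("outline top",o.round(1))
E
```

```text
[[ 319.7 -247.9]
 [ 421.9 -253.9]
 [ 418.8 -322.8]
 [ 314.4 -316.7]] [ 368.7 -285.3]
[[ 348.7 -259.7]
 [ 388.2 -262. ]
 [ 387.5 -303.6]
 [ 345.2 -301.2]] [ 367.4 -281.6]
((368.12255859375, -286.09796142578125), (71.72330474853516, 102.57164764404297), 86.64334106445312)
outline top [[ 344.1 -258.1]
 [ 397.1 -261.2]]
```

```bash
python3 -m creep '[[[-0.066,0.03,0.4,0,0,0,-1],[0,0,0.5,0,0,0,-1],[0,0,0.4,0,0,0,-1],[0,0,0.25,0,0,0,-1],[0,0,0.1,0,0,0,-1],[0,0,0.05,0,0,0,-1],[0,0,0.02,0,0,0,-1],[0,0,0,0,0,0,-1],[0,0,0,0,0,0,-1],[0,0,0,0,0,0,-1]]]' 70
python3 -c "
from h import *
go(369.2,-285.7,19.4,-3.4)"
```

```text
time_s: 14.25
eef_pos: [369.6, -287.0, 22.4]
tool_rot: [0.729, 0.685, 0.0, 0.001]
contact_force: [0.3, -0.2, -5.6]
finger_gap: 41.0
finger_force: 72.3
pos [ 369.6 -287.    22.4] cur yaw -3.6 turn 0.2 q7 0.35 shift/50 [ 0.025 -0.009  0.059] rotvec/90 [ 0.001  0.    -0.002] F [ 0.3 -0.2 -5.6] gap 41.0 t 14.25
```

```bash
python3 -m creep '[[[0.02,0,0.02,0,0,0,-1],[0,0,0.02,0,0,0,-1],[0,0,0.015,0,0,0,-1],[0,0,0.01,0,0,0,-1],[0,0,0,0,0,0,-1],[0,0,0,0,0,0,-1]]]' 70
```

```text
time_s: 14.85
eef_pos: [369.2, -285.5, 19.4]
tool_rot: [0.729, 0.685, -0.0, -0.0]
contact_force: [-3.5, 1.7, 5.2]
finger_gap: 40.8
finger_force: 74.0
```

```bash
python3 -m creep '[[[0,0,0,0,0,0,0.2],[0,0,0,0,0,0,0.5],[0,0,0,0,0,0,1],[0,0,0,0,0,0,1],[0,0,0,0,0,0,1],[0,0,-0.3,0,0,0,1],[0,0,-0.6,0,0,0,1],[0,0,-0.8,0,0,0,1],[0,0,-0.6,0,0,0,1],[0,0,0,0,0,0,1],[0,0,0,0,0,0,1]]]' 40
python3 - <<'E'
from h import *
im=env.get_image("wrist");pickle.dump(im,open("w6.pkl","wb"))
go(510.3-2.4,-385.2+1,120,-17.4)
P=cloud(im);m=((P[...,2]>34)&(P[...,2]<45)).astype(np.uint8);m[:,:220]=0;m[:,430:]=0;m[350:]=0
cs,_=cv2.findContours(m,0,1);c=max(cs,key=cv2.contourArea);w=toworld(im,c[:,0],39).astype(np.float32);print(cv2.minAreaRect(w))
cv2.imwrite("pics/w6c.png",cv2.resize(im["color"][150:330,220:440,::-1],None,fx=3,fy=3))
E
```

```text
time_s: 15.95
eef_pos: [369.6, -286.0, 134.2]
tool_rot: [0.729, 0.685, 0.0, 0.001]
contact_force: [-0.7, 0.1, 0.1]
finger_gap: 85.5
finger_force: 0.0
pos [ 368.7 -285.4  133.1] cur yaw -3.6 turn -13.8 q7 0.44 shift/50 [-1.799  2.903  0.258] rotvec/90 [-0.001 -0.     0.153] F [-0.3 -0.5 -0.4] gap 85.3 t 16.0
((368.4528503417969, -284.986328125), (43.07324981689453, 41.843753814697266), 86.45220184326172)
```

View pics/w6c.png

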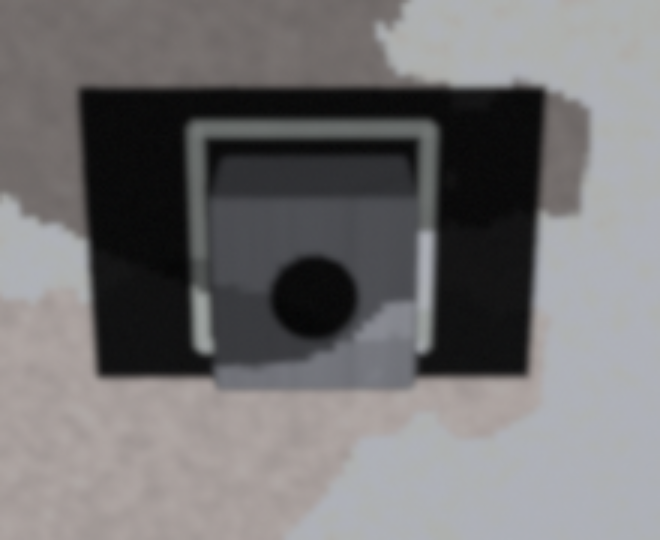

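Block is aligned and centred in the square. Now the link.

```bash
python3 -m creep '[[[-0.36,0.58,0,0,0,0,1],[-0.36,0.58,0,0,0,0,1],[-0.36,0.58,0,0,0,0,1],[-0.36,0.58,0,0,0,0,1],[-0.36,0.58,0,0,0,0.0765,1],[0,0,0,0,0,0.0765,1],[0,0,0,0,0,0,1],[0,0,0,0,0,0,1],[0,0,0,0,0,0,1]]]' 40
python3 - <<'E'
from h import *
im=env.get_image("wrist");pickle.dump(im,open("w7.pkl","wb"));cv2.imwrite("pics/w7.png",im["color"][...,::-1])
P=cloud(im);m=((P[...,2]>29)&(P[...,2]<40)).astype(np.uint8);m[:,:220]=0;m[:,430:]=0;m[350:]=0
cs,_=cv2.findContours(m,0,1);c=max(cs,key=cv2.contourArea);w=toworld(im,c[:,0],34).astype(np.float32);r=cv2.minAreaRect(w);print(r)
b=cv2.boxPoints(r);L=max(b[1]-b[0],b[2]-b[1],key=np.linalg.norm);a=np.degrees(np.arctan2(L[1],L[0]));print(a)
go(*r[0],13,a-90 if a>0 else a+90)
E
```

```text
time_s: 16.9
eef_pos: [507.1, -383.7, 132.3]
tool_rot: [0.805, 0.593, -0.0, -0.001]
contact_force: [-0.0, -0.0, -0.5]
finger_gap: 85.4
finger_force: 0.0
((508.9402160644531, -386.0812683105469), (77.0398178100586, 28.028377532958984), 73.37950897216797)
73.37951
pos [ 507.3 -383.8  132.8] cur yaw -17.3 turn 0.7 q7 0.18 shift/50 [-0.034  0.049  2.396] rotvec/90 [-0.001 -0.    -0.007] F [-0.6  0.4 -0.1] gap 85.6 t 16.95
```

View pics/w7.png

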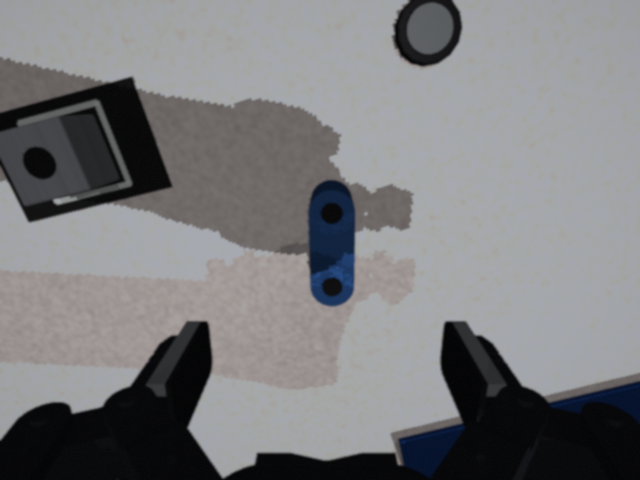

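Link at (331,245), vertical in the picture and near-centred between the fingers; the tray at lower right is clear. Descend and grip.

```bash
python3 -m creep '[[[-0.03,0.05,0.4,0,0,-0.007,1],[0,0,0.5,0,0,0,1],[0,0,0.5,0,0,0,1],[0,0,0.5,0,0,0,1],[0,0,0.3,0,0,0,1],[0,0,0.17,0,0,0,1],[0,0,0,0,0,0,1],[0,0,0,0,0,0,-1],[0,0,0,0,0,0,-1],[0,0,0,0,0,0,-1],[0,0,0,0,0,0,-1],[0,0,0,0,0,0,-1]]]' 40
python3 -m creep '[[[0,0,0,0,0,0,-1],[0,0,0,0,0,0,-1],[0,0,0,0,0,0,-1],[0,0,0,0,0,0,-1]]]' 40
python3 - <<'E'
from h import *
go(633-2.4,-141.7+1,110,-96.5)
E
```

```text
time_s: 18.15
eef_pos: [510.8, -387.2, 16.1]
tool_rot: [0.802, 0.597, 0.0, 0.001]
contact_force: [0.4, 0.6, 2.9]
finger_gap: 26.9
finger_force: 41.6
time_s: 18.55
eef_pos: [510.8, -387.2, 16.0]
tool_rot: [0.802, 0.597, 0.0, 0.001]
contact_force: [-1.0, 0.2, 6.3]
finger_gap: 27.3
finger_force: 41.8
pos [ 510.8 -387.2   16. ] cur yaw -16.7 turn -79.8 q7 0.16 shift/50 [ 5.41   0.876 -1.882] rotvec/90 [ 0.001 -0.     0.886] F [-1.   0.2  6.3] gap 27.3 t 18.55
```

```bash
python3 -m creep '[[[0,0,-0.2,0,0,0,-1],[0,0,-0.5,0,0,0,-1],[0,0,-0.7,0,0,0,-1],[0.6,0.1,-0.48,0,0,0,-1],[0.7,0.11,0,0,0,0,-1],[0.7,0.11,0,0,0,0,-1],[0.7,0.11,0,0,0,0,-1],[0.7,0.11,0,0,0,0,-1],[0.7,0.11,0,0,0,0,-1],[0.7,0.12,0,0,0,0,-1],[0.61,0.11,0,0,0,0,-1],[0,0,0,0,0,0,-1]]]' 40
python3 -m creep '[[[0,0,0,0,0,0.0886,-1],[0,0,0,0,0,0.0886,-1],[0,0,0,0,0,0.0886,-1],[0,0,0,0,0,0.0886,-1],[0,0,0,0,0,0.0886,-1],[0,0,0,0,0,0.0886,-1],[0,0,0,0,0,0.0886,-1],[0,0,0,0,0,0.0886,-1],[0,0,0,0,0,0.0886,-1],[0,0,0,0,0,0.0886,-1],[0,0,0,0,0,0,-1],[0,0,0,0,0,0,-1]]]' 40
python3 pad.py w8 128
python3 -c "
from h import *
go(630.6,-140.7,20,-96.5)"
```

```text
time_s: 19.75
eef_pos: [632.1, -130.9, 108.8]
tool_rot: [0.799, 0.601, 0.002, -0.002]
contact_force: [1.0, 1.3, -1.4]
finger_gap: 27.4
finger_force: 41.0
time_s: 20.95
eef_pos: [629.5, -140.3, 108.4]
tool_rot: [0.998, -0.055, -0.001, -0.0]
contact_force: [0.0, -0.4, -2.0]
finger_gap: 27.3
finger_force: 41.0
held px [  263   290   146   161 13534]
held z 126.77980594774726 ((626.3573608398438, -138.7652130126953), (47.34096908569336, 66.4560546875), 59.41839599609375) [ 627.89905 -140.42946]
pos [ 629.7 -140.3  108.6] cur yaw -96.3 turn -0.2 q7 -1.53 shift/50 [0.021 0.005 1.772] rotvec/90 [-0.     0.001  0.002] F [-0.1  0.2 -2.2] gap 27.6 t 21.0
```

View pics/w8.png

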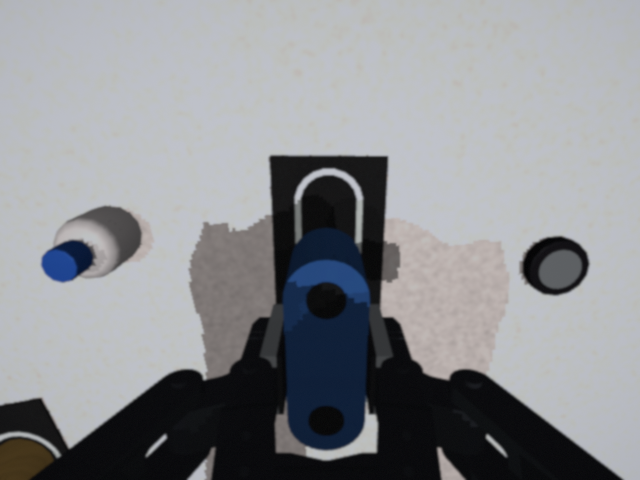

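Link held, bores at (326,300) and (326,420); pad's far edge u 270–388 at v=157, outline tip at (329,168). Convert.

```bash
python3 - <<'E'
from h import *
im=pickle.load(open("w8.pkl","rb"));hsv=cv2.cvtColor(im["color"],cv2.COLOR_RGB2HSV)
w=toworld(im,[(270,157),(388,157),(329,157),(329,168),(294.5,205),(363.5,205)],3);print(w.round(1))
a=w[0]-w[1];ang=np.degrees(np.arctan2(a[1],a[0]));u=np.array([a[1],-a[0]])/np.linalg.norm(a);u*=np.sign(u[0]) 
print("edge width",np.linalg.norm(a),"axis",np.degrees(np.arctan2(u[1],u[0])),"ctr est",w[2]-52*u,w[3]-43*u)
b=toworld(im,[(326,300),(326,420),(326,449)],127.);print(b.round(1),b[:2].mean(0).round(1)); 
d=b[0]-b[1];print("link axis",np.degrees(np.arctan2(d[1],d[0])),np.linalg.norm(d), b[2]+38*d/np.linalg.norm(d))
P=cloud(im);M=((hsv[...,0]>100)&(hsv[...,0]<125)&(hsv[...,1]>120)&(P[...,2]>122)).astype(np.uint8);M[:,:240]=0;M[:,420:]=0
M=cv2.morphologyEx(M,cv2.MORPH_CLOSE,np.ones((35,35)));cs,_=cv2.findContours(M,0,1);c=max(cs,key=cv2.contourArea);print(cv2.boundingRect(c),cv2.minAreaRect(toworld(im,c[:,0],127).astype(np.float32)))
E
```

```text
[[ 685.5 -113.4]
 [ 678.  -182.2]
 [ 681.7 -147.8]
 [ 675.3 -147.1]
 [ 655.3 -123.8]
 [ 650.7 -165.6]]
edge width 69.20628513437256 axis -6.220861045880686 ctr est [ 630.03770194 -142.145981  ] [ 632.59809686 -142.44153474]
[[ 652.7 -142.8]
 [ 605.  -137.6]
 [ 591.7 -136.2]] [ 628.9 -140.2]
link axis -6.213624088714378 47.97153627480786 [ 629.48009338 -140.2655404 ]
(282, 230, 88, 219) ((634.112548828125, -140.6592254638672), (28.698802947998047, 84.35458374023438), 84.11278533935547)
```

```bash
python3 -m creep '[[[0.038,0.036,0.4,0,0,0,-1],[0,0,0.5,0,0,0,-1],[0,0,0.4,0,0,0,-1],[0,0,0.25,0,0,0,-1],[0,0,0.12,0,0,0,-1],[0,0,0.05,0,0,0,-1],[0,0,0.02,0,0,0,-1],[0,0,0,0,0,0,-1],[0,0,0,0,0,0,-1],[0,0,0,0,0,0,-1]]]' 40
python3 -c "
from h import *
go(631.3,-142.3,19,-96.3)"
```

```text
time_s: 22.0
eef_pos: [632.5, -142.4, 22.8]
tool_rot: [0.998, -0.056, 0.001, 0.0]
contact_force: [-0.3, 0.6, -1.2]
finger_gap: 27.4
finger_force: 41.0
pos [ 632.5 -142.4   22.8] cur yaw -96.5 turn 0.2 q7 -1.53 shift/50 [-0.025  0.001  0.077] rotvec/90 [ 0.    -0.001 -0.002] F [-0.3  0.6 -1.2] gap 27.4 t 22.0
```

```bash
python3 -m creep '[[[-0.02,0,0.03,0,0,0,-1],[0,0,0.02,0,0,0,-1],[0,0,0.015,0,0,0,-1],[0,0,0.015,0,0,0,-1],[0,0,0,0,0,0,-1],[0,0,0,0,0,0,-1]]]' 40
```

```text
time_s: 22.6
eef_pos: [630.8, -142.2, 19.1]
tool_rot: [0.998, -0.056, -0.0, -0.0]
contact_force: [-3.0, 0.9, 4.7]
finger_gap: 27.7
finger_force: 42.0
```

```bash
python3 -m creep '[[[0,0,0,0,0,0,-0.1],[0,0,0,0,0,0,0.3],[0,0,0,0,0,0,1],[0,0,0,0,0,0,1],[0,0,0,0,0,0,1],[0,0,-0.3,0,0,0,1],[0,0,-0.6,0,0,0,1],[0,0,-0.8,0,0,0,1],[0,0,-0.6,0,0,0,1],[0,0,0,0,0,0,1],[0,0,0,0,0,0,1]]]' 40
python3 - <<'E'
from h import *
im=env.get_image("wrist");pickle.dump(im,open("w9.pkl","wb"))
go(651.4-2.4,150.6+1,120,-9.8)
P=cloud(im);m=((P[...,2]>32)&(P[...,2]<43)).astype(np.uint8);m[:,:220]=0;m[:,430:]=0;m[350:]=0
cs,_=cv2.findContours(m,0,1);c=max(cs,key=cv2.contourArea);w=toworld(im,c[:,0],37).astype(np.float32);print(cv2.minAreaRect(w))
cv2.imwrite("pics/w9c.png",cv2.resize(im["color"][150:350,220:440,::-1],None,fx=3,fy=3))
E
```

```text
time_s: 23.7
eef_pos: [631.9, -142.4, 135.2]
tool_rot: [0.998, -0.056, 0.002, 0.0]
contact_force: [-0.3, 0.4, 0.0]
finger_gap: 85.4
finger_force: 0.0
pos [ 630.6 -142.1  133.4] cur yaw -96.5 turn 86.7 q7 -1.53 shift/50 [-0.297 -5.879  0.268] rotvec/90 [-0.     0.    -0.963] F [-0.9  0.3  0.3] gap 85.0 t 23.75
((630.4796752929688, -141.81179809570312), (28.02538299560547, 76.78404235839844), 83.60205841064453)
```

View pics/w9c.png

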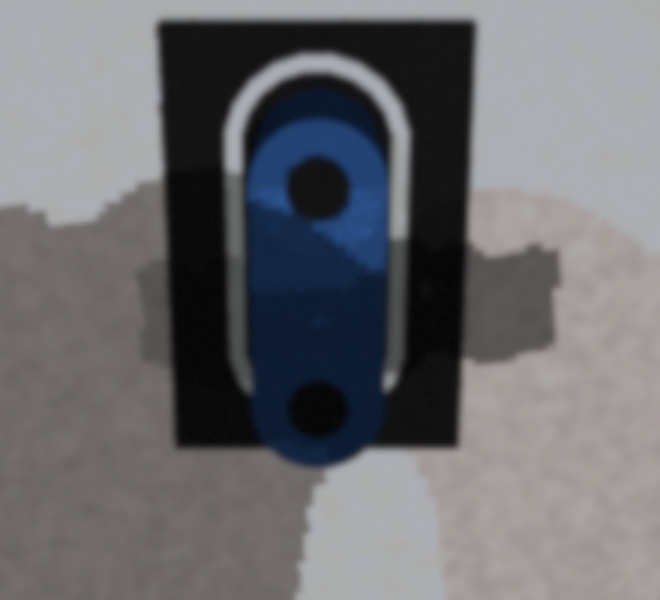

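Link lies evenly inside the oblong. Now over to the hexnut, turning on the way.

```bash
python3 -m creep '[[[-0.04,-0.7,0,0,0,0,1],[-0.04,-0.75,0,0,0,0,1],[-0.04,-0.75,0,0,0,0,1],[-0.04,-0.75,0,0,0,0,1],[-0.04,-0.75,0,0,0,0,1],[-0.04,-0.75,0,0,0,0,1],[-0.03,-0.75,0,0,0,0,1],[-0.03,-0.68,0,0,0,0,1],[0,0,0,0,0,-0.0876,1],[0,0,0,0,0,-0.0876,1],[0,0,0,0,0,-0.0876,1],[0,0,0,0,0,-0.0876,1]]]' 40
python3 -m creep '[[[0,0,0,0,0,-0.0876,1],[0,0,0,0,0,-0.0876,1],[0,0,0,0,0,-0.0876,1],[0,0,0,0,0,-0.0876,1],[0,0,0,0,0,-0.0876,1],[0,0,0,0,0,-0.0876,1],[0,0,0,0,0,-0.0876,1],[0,0,0,0,0,0,1],[0,0,0,0,0,0,1],[0,0,0,0,0,0,1]]]' 40
python3 - <<'E'
from h import *
im=pickle.load(open("w9.pkl","rb"));q=np.array([(160,22),(475,22),(458,445),(178,445)])/3+[220,150];print("oblong pad",toworld(im,q,3).mean(0))
im=env.get_image("wrist");pickle.dump(im,open("w10.pkl","wb"));cv2.imwrite("pics/w10.png",im["color"][...,::-1])
P=cloud(im);m=((P[...,2]>31)&(P[...,2]<42)).astype(np.uint8);m[:,:220]=0;m[:,430:]=0;m[350:]=0
cs,_=cv2.findContours(m,0,1);c=max(cs,key=cv2.contourArea);w=cv2.convexHull(toworld(im,c[:,0],36).astype(np.float32))[:,0];ctr=(w.max(0)+w.min(0))/2
th=np.arange(0,180,.5);d=np.c_[np.cos(np.radians(th)),np.sin(np.radians(th))];pr=w@d.T;wd=np.ptp(pr,0);f=(wd[:120]+wd[120:240]+wd[240:])/3
print("normal yaw mod60",th[np.argmin(f)],f.min(),f.max());mid=(pr.max(0)+pr.min(0))/2;ctr=np.linalg.lstsq(d,mid,rcond=None)[0];print(ctr)
a=th[np.argmin(f)];go(*ctr,14,a-60)
E
```

```text
time_s: 24.95
eef_pos: [647.4, 151.3, 130.5]
tool_rot: [0.975, 0.22, -0.002, 0.0]
contact_force: [-0.1, -0.2, 0.7]
finger_gap: 85.3
finger_force: 0.0
time_s: 25.95
eef_pos: [648.6, 151.5, 132.2]
tool_rot: [0.765, 0.644, -0.001, -0.0]
contact_force: [0.4, -0.2, -0.4]
finger_gap: 85.3
finger_force: 0.0
oblong pad [ 630.67255465 -142.22944055]
normal yaw mod60 51.0 44.87996095315082 51.17417055712145
[650.50974739 150.97754935]
pos [648.8 151.6 132.4] cur yaw -9.8 turn 0.8 q7 -0.63 shift/50 [-0.004  0.039  2.369] rotvec/90 [-0.001  0.    -0.009] F [-0.5 -0.6 -0.3] gap 85.3 t 26.0
```

View pics/w10.png

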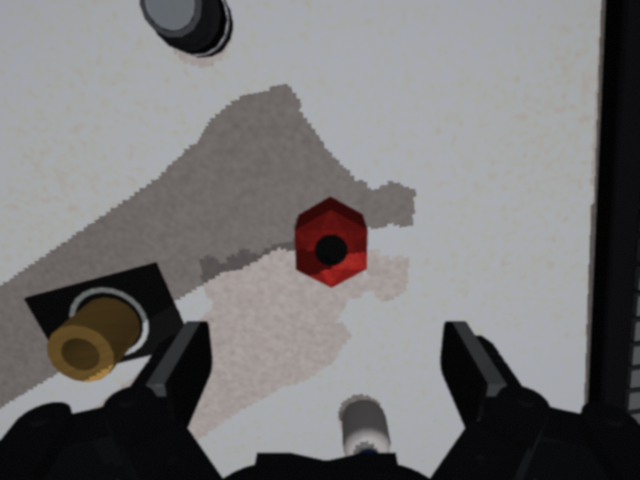

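Hexnut at (331,245) with flats facing the fingers. Descend and grip.

```bash
python3 -m creep '[[[0,0.04,0.4,0,0,-0.009,1],[0,0,0.5,0,0,0,1],[0,0,0.5,0,0,0,1],[0,0,0.5,0,0,0,1],[0,0,0.3,0,0,0,1],[0,0,0.16,0,0,0,1],[0,0,0,0,0,0,1],[0,0,0,0,0,0,-1],[0,0,0,0,0,0,-1],[0,0,0,0,0,0,-1],[0,0,0,0,0,0,-1],[0,0,0,0,0,0,-1]]]' 40
python3 -m creep '[[[0,0,0,0,0,0,-1],[0,0,0,0,0,0,-1],[0,0,0,0,0,0,-1]]]' 40
python3 - <<'E'
from h import *
go(397.8-2.4,276.9+1,110,-31.8)
E
```

```text
time_s: 27.2
eef_pos: [652.3, 151.7, 16.6]
tool_rot: [0.76, 0.65, 0.001, 0.001]
contact_force: [0.2, -0.0, 4.8]
finger_gap: 43.0
finger_force: 43.3
time_s: 27.5
eef_pos: [652.4, 151.7, 16.7]
tool_rot: [0.76, 0.65, 0.001, 0.001]
contact_force: [-0.7, 0.1, 4.8]
finger_gap: 43.3
finger_force: 43.4
pos [652.4 151.7  16.7] cur yaw -8.9 turn -22.9 q7 -0.66 shift/50 [ 1.696 -5.465 -1.878] rotvec/90 [ 0.001 -0.001  0.254] F [-0.7  0.1  4.8] gap 43.3 t 27.5
```

```bash
python3 -m creep '[[[0,0,-0.2,0,0,0,-1],[0,0,-0.5,0,0,0,-1],[0,0,-0.7,0,0,0,-1],[0.18,-0.58,-0.48,0,0,0,-1],[0.22,-0.7,0,0,0,0,-1],[0.22,-0.7,0,0,0,0,-1],[0.22,-0.7,0,0,0,0,-1],[0.22,-0.7,0,0,0,0,-1],[0.22,-0.7,0,0,0,0,-1],[0.22,-0.7,0,0,0,0,-1],[0.2,-0.69,0,0,0,0,-1],[0,0,0,0,0,0.0847,-1]]]' 40
python3 -m creep '[[[0,0,0,0,0,0.0847,-1],[0,0,0,0,0,0.0847,-1],[0,0,0,0,0,0,-1],[0,0,0,0,0,0,-1],[0,0,0,0,0,0,-1]]]' 40
python3 pad.py w11 130
python3 -c "
from h import *
go(395.4,277.9,20,-31.8)"
```

```text
time_s: 28.7
eef_pos: [387.3, 279.8, 108.2]
tool_rot: [0.8, 0.6, -0.002, -0.001]
contact_force: [1.1, 0.1, -0.8]
finger_gap: 43.4
finger_force: 42.6
time_s: 29.2
eef_pos: [394.0, 277.5, 108.9]
tool_rot: [0.873, 0.487, -0.0, 0.0]
contact_force: [-0.7, 0.5, -1.6]
finger_gap: 43.1
finger_force: 42.6
held px [  217   300   218   129 14295]
held z 128.7406955521072 ((395.61474609375, 278.44927978515625), (48.125083923339844, 63.61848449707031), 88.5513687133789) [393.737  278.5377]
pos [394.1 277.5 108.9] cur yaw -31.7 turn -0.1 q7 -1.39 shift/50 [0.021 0.019 1.778] rotvec/90 [-0.     0.     0.001] F [-0.1 -0.2 -1.8] gap 43.0 t 29.25
```

View pics/w11.png

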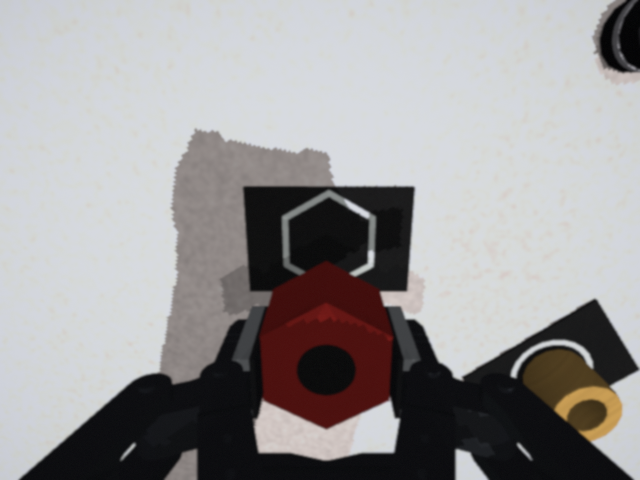

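Pad corners (244,187),(414,187),(408,290),(249,290); hexnut top apexes (326,304)/(326,429), aligned in turn. Convert.

```bash
python3 - <<'E'
from h import *
im=pickle.load(open("w11.pkl","rb"))
w=toworld(im,[(244,187),(414,187),(408,290),(249.5,290)],3);print(w.mean(0).round(1));e=w[1]-w[0];print(np.degrees(np.arctan2(e[1],e[0])),np.linalg.norm(e),np.linalg.norm(w[3]-w[0]))
b=toworld(im,[(326,304),(326,429)],128.9);print(b.mean(0).round(1),np.linalg.norm(b[0]-b[1]),toworld(im,[(326,370)],128.9))
o=env.observe();R=Ro.from_quat(o["tool_rot"]).as_matrix();print((R.T@np.r_[w.mean(0)-b.mean(0),0]/50).round(3))
E
```

```text
[395.8 277.9]
-31.616917954625407 102.33773187574104 68.41788018180046
[392.6 276.3] 49.932027538559616 [[392.67363346 276.34537375]]
[ 0.061  0.036 -0.   ]
```

```bash
python3 -m creep '[[[0.06,0.036,0.4,0,0,0,-1],[0,0,0.5,0,0,0,-1],[0,0,0.4,0,0,0,-1],[0,0,0.25,0,0,0,-1],[0,0,0.11,0,0,0,-1],[0,0,0.05,0,0,0,-1],[0,0,0.02,0,0,0,-1],[0,0,0,0,0,0,-1],[0,0,0,0,0,0,-1],[0,0,0,0,0,0,-1]]]' 40
python3 -c "
from h import *
go(397.3,279.1,19.7,-31.7)"
```

```text
time_s: 30.25
eef_pos: [397.7, 279.6, 23.1]
tool_rot: [0.874, 0.486, 0.001, 0.0]
contact_force: [-0.6, -0.7, -1.8]
finger_gap: 43.2
finger_force: 42.6
pos [397.7 279.6  23.1] cur yaw -31.8 turn 0.1 q7 -1.49 shift/50 [-0.013 -0.002  0.069] rotvec/90 [ 0.    -0.001 -0.001] F [-0.6 -0.7 -1.8] gap 43.2 t 30.25
```

```bash
python3 -m creep '[[[-0.01,0,0.03,0,0,0,-1],[0,0,0.02,0,0,0,-1],[0,0,0.015,0,0,0,-1],[0,0,0.01,0,0,0,-1],[0,0,0,0,0,0,-1],[0,0,0,0,0,0,-1]]]' 40
```

```text
time_s: 30.85
eef_pos: [396.9, 278.8, 19.6]
tool_rot: [0.874, 0.486, -0.0, 0.0]
contact_force: [-2.4, -2.2, 5.7]
finger_gap: 43.5
finger_force: 43.5
```

```bash
python3 -m creep '[[[0,0,0,0,0,0,0.2],[0,0,0,0,0,0,0.5],[0,0,0,0,0,0,1],[0,0,0,0,0,0,1],[0,0,0,0,0,0,1],[0,0,-0.3,0,0,0,1],[0,0,-0.6,0,0,0,1],[0,0,-0.8,0,0,0,1],[0,0,-0.6,0,0,0,1],[0,0,0,0,0,0,1],[0,0,0,0,0,0,1]]]' 40
python3 - <<'E'
from h import *
im=env.get_image("wrist");pickle.dump(im,open("w12.pkl","wb"));cv2.imwrite("pics/w12c.png",cv2.resize(im["color"][150:330,220:440,::-1],None,fx=3,fy=3))
t=env.get_image("top");cv2.imwrite("pics/t12.png",t["color"][...,::-1])
P=cloud(im);m=((P[...,2]>34)&(P[...,2]<45)).astype(np.uint8);m[:,:220]=0;m[:,430:]=0;m[350:]=0
cs,_=cv2.findContours(m,0,1);c=max(cs,key=cv2.contourArea);w=cv2.convexHull(toworld(im,c[:,0],39).astype(np.float32))[:,0]
th=np.arange(0,180,.5);d=np.c_[np.cos(np.radians(th)),np.sin(np.radians(th))];pr=w@d.T;mid=(pr.max(0)+pr.min(0))/2;wd=np.ptp(pr,0);f=(wd[:120]+wd[120:240]+wd[240:])
print(np.linalg.lstsq(d,mid,rcond=None)[0],th[np.argmin(f)]-60)
E
```

```text
time_s: 31.95
eef_pos: [397.7, 279.3, 135.4]
tool_rot: [0.874, 0.486, 0.002, 0.0]
contact_force: [0.9, -0.8, -0.5]
finger_gap: 85.3
finger_force: 0.0
[395.64814347 278.08335701] -31.5
```

View pics/w12c.png

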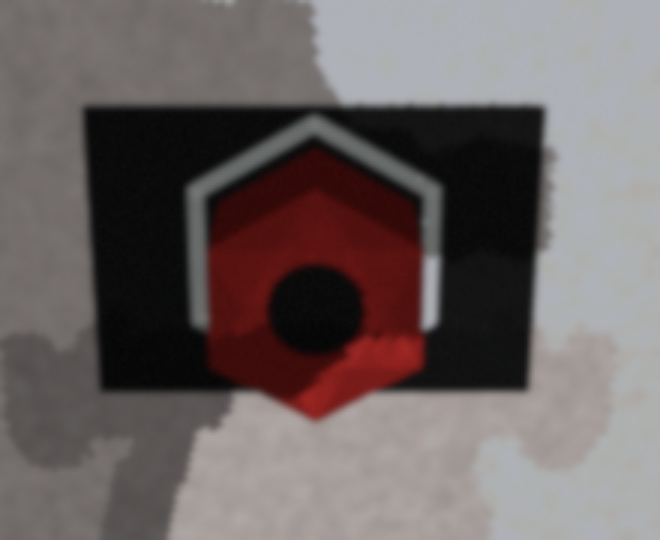

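View pics/t12.png

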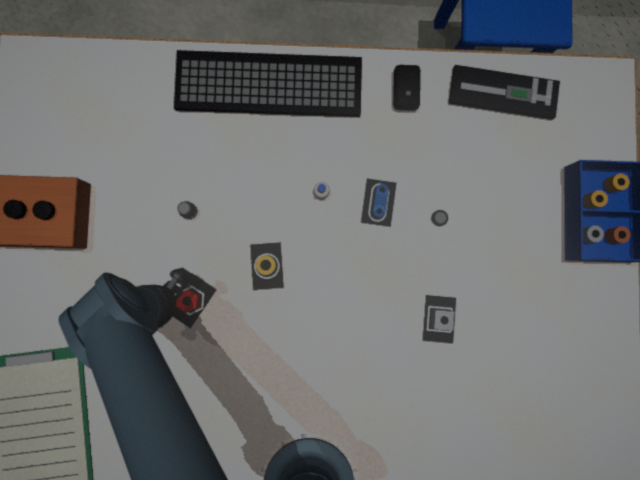

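The hexnut fits its outline (offset about 0.3 mm), all four pieces are on their pads, and the lens (187,209) and bottle (321,190) are unmoved. Handing in.

```bash
python3 -c "
from workcell import env
print(env.hand_in())"
```

```text
the job is handed in; nothing more can be done
None
```

All four workpieces are upright on their matching pads, centred to about 0.5 mm and turned to fit by the wrist camera; the lens and bottle were left where they stood, and the job was handed in at about 32 s.

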